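Spring check of a sampled brass valve

ROBOT

A 6-joint arm with a two-finger parallel gripper is mounted at the origin on the work surface. World frame = base frame: x ahead of the robot, y to its left, z up, the work surface at z = 0. Lengths are in mm, angles in rad, forces in N, time in s.
With the tool pointing down it reaches from about 350 to 975 mm from the base axis. Payload 7.1 kg.
Tool frame: the origin (TCP) lies between the finger pads; the fingertips stand 19 mm ahead of it and the grasp point (between the pads) is the TCP; z points along the fingers, y is the line along which they close (so a half turn about z gives the same grasp; the last joint's range is limited). The gripper opens to 88 mm and grips with 3 to 60 N. Pads are 20 mm wide; open, the fingers measure 115 mm over their backs; the gripper's body (75 mm by 178 mm) begins 61 mm behind the grasp point.
Start: joints at [-1.262, 0.423, 1.63, -0, 1.089, -0.019], TCP at [201.243, -591.698, 241.675] pointing down, gripper open.
Joint ranges: [-3, 3], [-0.9, 2.11], [0.09, 2.58], [-1.31, 4.45], [0.11, 2.69], [-2.54, 2.54]. Speed limits (rad/s): [2.39, 2.39, 3.01, 3.14, 3.14, 3.14].

INTERFACE

Orientations are given as a rotation vector (axis times angle).
In Python, from workcell import ctrl gives the robot as it stands.
- The arm moves only by the tool arm_command, never from a script. Its argument "series" is a list of rows, each an object with "linear": the shift along the tool's x, y, z in m, a list of three; "turn": the turn about the tool's z in rad. A call has 1 to 10 rows; each row shifts and turns the commanded pose from where the row before left it, along the tool's axes as they then stand; what a row does not reach is not made up. A row lasts 1/10 s, in which the tool goes at most 50 mm and 8.59 degrees, less where a joint would pass 70% of its speed; a pose out of reach is approached as far as the arm can. A call with a gripper value outside its range is refused whole. "jaw" is the opening, from -1 (shut) to 1 (fully open), set as the call begins (left out, the last holds). The fingers move at their own pace and stop on an object; the grip force is fixed at half the most. Time passes only in rows, so rows that do not move let the fingers close. It gives the time, the measured TCP pose, the force, the opening and the grip force at its end, in the units of the state.
- ctrl.get_obs(): the state, without advancing time (a new reading comes with each control period).
- ctrl.get_image(name): name is "scene" or "side" or "wrist"; returns a dict with "frame" (480x640x3 uint8, blue, green, red), "fx", "fy", "cx", "cy" (pixels), "rvec" (rotation vector, rad) and "tvec" (3), from world to camera coordinates, as OpenCV has them. Camera axes: x right, y down, z forward; pixel columns grow to the right and rows downward; lengths in mm; the calibration is good to about 2 mm. A picture is of the moment at which its call begins. There is no depth.
- ctrl.close_job(): hands the job in; it is judged then, once.
The state is a dict: "t": time; "qpos": joint angles; "qvel": joint speeds; "joint_torque": joint torques, N m; "ee_pos": TCP position; "orientation": TCP orientation; "ft_force": force on the tool from outside, world axes, zero at the start; "moment": the same for the moment, N m; "width": finger opening in mm; "grasp_force": force on a finger pad.
Only numpy, scipy, OpenCV 4.12 (cv2) and the standard library are available. Lean on these libraries where they do the work, as an engineer would, in place of code of your own. Each camera call takes 0.05 s, during which the arm holds its last target. There are 200 camera calls.

TASK

With the fingertips, gently press the plunger of the brass valve with the red collar at least halfway down and let it spring back, then gently press the green key on the console right down and let go, to log it as good. Only press: do not pick up, shove or tip the valve, do not touch the other valves, do not press the red key, and leave the loupe, oil bottle and screwdriver where they are.

Things in the scene. Friction and masses are not known exactly. Their poses are not given: they have to be found in the camera images.
- tray: Fixed shallow open steel tray, 200 x 270 mm (its x, y), 18 mm high, walls and floor 4 mm; origin at the centre of its underside, z up. Six loose valves stand on its floor in two rows of three (rows along the tray's y), about 80 mm from centre to centre (70 mm at the least), shuffled.
- valve_red: The valve with the RED collar (the sample to check): a loose brass spool on end, 150 g, foot 34 mm diameter, body 30 mm high, red collar 33 mm diameter around its top flange, visible from above. A plain steel plunger of 16 mm diameter stands up 18 mm from the middle of its top, so the whole is 48 mm high. Origin at the centre of its underside; z up.
- plunger_red_top (a point): Centre of the flat top of the red-collared valve's plunger (52 mm above the table at rest); it goes down with the plunger.
- plunger_red (a joint): How far that plunger is pressed down, m: 0 at rest, 0.008 at its hard stop. It takes 2 N to start, 6 N at the stop, and springs back by itself.
- valve_blue: Valve with a blue collar, not to be touched; otherwise the same as the red-collared one, plunger included. Origin at the centre of its underside.
- plunger_blue (a joint): How far its plunger is pressed, m: 0 at rest, 0.008 at the stop.
- valve_yellow: Valve with a yellow collar, not to be touched; otherwise the same as the red-collared one, plunger included. Origin at the centre of its underside.
- plunger_yellow (a joint): How far its plunger is pressed, m: 0 at rest, 0.008 at the stop.
- valve_plain1: Plain brass valve without coloured collar, not to be touched; otherwise the same as the red-collared one, plunger included. Origin at the centre of its underside.
- plunger_plain1 (a joint): How far its plunger is pressed, m: 0 at rest, 0.008 at the stop.
- valve_plain2: Plain brass valve without coloured collar, not to be touched; otherwise the same as the red-collared one, plunger included. Origin at the centre of its underside.
- plunger_plain2 (a joint): How far its plunger is pressed, m: 0 at rest, 0.008 at the stop.
- valve_plain3: Plain brass valve without coloured collar, not to be touched; otherwise the same as the red-collared one, plunger included. Origin at the centre of its underside.
- plunger_plain3 (a joint): How far its plunger is pressed, m: 0 at rest, 0.008 at the stop.
- console: Fixed grey tally console, a slab 100 x 180 x 16 mm; origin at the centre of its underside. On it sit a green and a red push key in black housings, 88 mm apart along the console's y, either one on either side.
- green_key_top (a point): Centre of the top of the green key (the one to press), a round cap of 32 mm diameter, 38 mm above the table at rest and 10 mm above its 48 mm housing; it goes down with the key.
- green_key (a joint): How far the green key is pressed, m: 0 at rest, 0.006 fully down, which takes about 5 N; it springs back.
- red_key_top (a point): Centre of the top of the red key (the reject key, not to be pressed), a round cap of 32 mm diameter, 38 mm above the table at rest and 10 mm above its 48 mm housing; it goes down with the key.
- red_key (a joint): How far the red key is pressed, m: 0 at rest, 0.006 fully down, which takes about 5 N; it springs back.
- loupe: Loose black loupe standing on end, 46 mm diameter, 40 mm high; bystander. Origin at the centre of its underside.
- oil: Loose white bottle with a red cap, 44 mm diameter, 100 mm high; bystander. Origin at the centre of its underside.
- screwdriver: Loose screwdriver lying beyond the tray, roughly along the table's y; bystander. Its x axis runs along it.
Things that resemble listed ones, but are neither listed nor needed, are in the scene too. What is shaped like the valve_red but pink or purple is not meant.

How it is judged (in metres and radians):
On the way, in this order (a step that is already met when the one before it is completed fails the run):
1. the red-collared valve's plunger is pressed at least about halfway (value of joint plunger_red above 0.0036 m and contact force between the fingers and valve_red above 0.5 N), for 0.05 s.
2. the plunger has sprung back (value of joint plunger_red below 0.001 m), for 0.1 s.
3. the green key is pressed down (value of joint green_key above 0.004 m and contact force between the fingers and green_key above 0.5 N), for 0.05 s.
At the end, for the whole second after the job is handed in: The red-collared valve stands upright within 10 mm of where it was with its plunger up (under 1 mm pressed), both keys are up (under 1 mm), the other valves are within 6 mm and the loupe, bottle and screwdriver within 12 mm of where they were (value of joint each of plunger_red, green_key, red_key below 0.001 m and distance of valve_red from where it was at the start of the episode below 0.01 m and angle between valve_red's own z axis and vertical below 0.05 rad and linear speed of valve_red below 0.02 m/s and distance of each of valve_blue, valve_yellow, valve_plain1, valve_plain2, valve_plain3 from where it was at the start of the episode below 0.006 m and distance of each of loupe, oil, screwdriver from where it was at the start of the episode below 0.012 m); the robot touches nothing.
It fails at once if a valve other than the red-collared one is touched, moved or pressed (contact force between any of the fingers, the arm and valve_blue above 0.5 N or value of joint any of plunger_blue, plunger_yellow, plunger_plain1, plunger_plain2, plunger_plain3 above 0.0015 m or distance of any of valve_blue, valve_yellow, valve_plain1, valve_plain2, valve_plain3 from where it was at the start of the episode above 0.006 m or contact force between any of the fingers, the arm and valve_yellow above 0.5 N or contact force between any of the fingers, the arm and valve_plain1 above 0.5 N or contact force between any of the fingers, the arm and valve_plain2 above 0.5 N or contact force between any of the fingers, the arm and valve_plain3 above 0.5 N).
It fails at once if the red-collared valve is lifted, shoved more than 10 mm or tipped (z of valve_red in the frame of tray above 0.008 m or distance of valve_red from where it was at the start of the episode above 0.01 m or angle between valve_red's own z axis and vertical above 0.2 rad).
It fails at once if the red-collared valve or the green key is pressed harder than 25 N (contact force between any of the fingers, the arm and green_key above 25 N or contact force between any of the fingers, the arm and valve_red above 25 N).
It fails at once if the red key is pressed (value of joint red_key above 0.0015 m).
It fails at once if the loupe, oil bottle or screwdriver is disturbed (distance of any of loupe, oil, screwdriver from where it was at the start of the episode above 0.012 m).
It also fails if it takes over 48 s, if anything falls off the work surface, if the arm or the gripper's body presses on something with over 40 N, if the wrist force passes 120 N, or if a joint passes its speed limit or range.

## Working session

There is one attempt and no reset: what is moved stays moved. The work goes in short steps, Python scripts to look and compute and a tool call to move; the robot and the scene stay as the last step left them, time stands still between calls to the robot, and variables do not carry over. Pictures are saved under pics/ and viewed, at most 10 in all, crops included, and the job is handed in when it is done.

Besides the shell and the picture viewer there is one more tool, called after "Call:" as name([rows], argument=value, ...), one row to a line, values as JSON. arm_command: Moves the arm, as the interface text tells. Its arguments: {"type":"object","properties":{"series":{"type":"array"},"jaw":{"type":"number"}},"required":["series"]}

```bash
mkdir -p pics
cat > h.py <<'E'
import cv2,numpy as np
from workcell import ctrl
def snap(name,f):
    im=ctrl.get_image(name); cv2.imwrite(f,im["frame"]); np.save(f+".npy",{k:im[k] for k in("fx","fy","cx","cy","rvec","tvec")},allow_pickle=True); return im
def ray(f,u,v,z):
    c=np.load(f+".npy",allow_pickle=True).item(); R=cv2.Rodrigues(np.array(c["rvec"],float))[0]; t=np.array(c["tvec"],float).ravel()
    o=-R.T@t; d=R.T@np.array([(u-c["cx"])/c["fx"],(v-c["cy"])/c["fy"],1]); return o+d*(z-o[2])/d[2]
E
python3 - <<'E'
from h import *
for n in("scene","side"): snap(n,f"pics/{n}.png")
o=ctrl.get_obs();print(o["t"],o["ee_pos"],o["orientation"],o["width"],cv2.Rodrigues(np.array(o["orientation"],float))[0].round(3))
E
```

```text
0.1 [ 201.10330527 -591.27515832  240.99281696] [-3.09818172e+00 -5.12395617e-01  3.34368536e-04] 87.46515827808904 [[ 0.947  0.322 -0.   ]
 [ 0.322 -0.947  0.001]
 [ 0.    -0.001 -1.   ]]
```

View pics/scene.png

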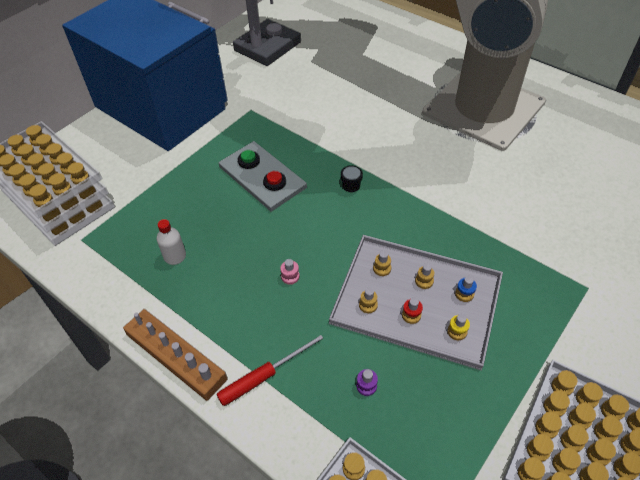

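View pics/side.png

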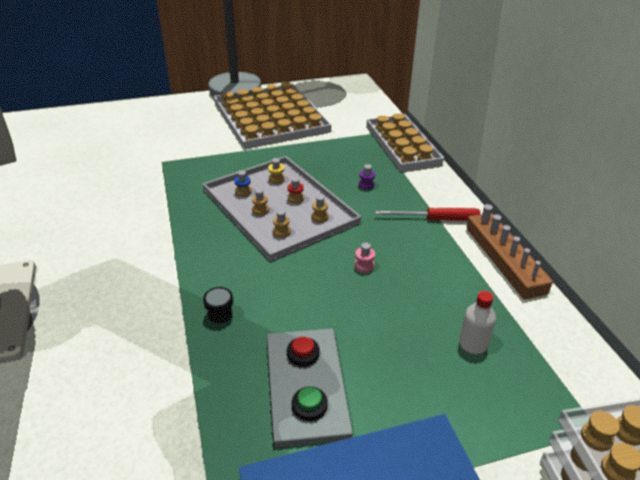

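The scene view has the red valve's plunger top near (413,301) and the green key near (249,155). In the side view they are near (296,182) and (310,397).

Run:
```python
from h import *
for f,p in(("pics/scene.png",dict(red=(413,301,52),green=(249,155,38),redk=(275,177,38),y=(459,318,52),b=(467,281,52),p1=(426,268,52),p2=(369,293,52),p3=(383,257,52),oil=(165,226,100),loupe=(351,172,40))),("pics/side.png",dict(red=(296,181,52),green=(310,397,38)))):
    for k,(u,v,z) in p.items(): print(k,ray(f,u,v,z).round())
for n,c in(("scene",(340,230,160,140)),):
    x,y,w,h=c; cv2.imwrite("pics/crop1.png",cv2.resize(cv2.imread("pics/scene.png")[y:y+h,x:x+w],None,fx=4,fy=4,interpolation=cv2.INTER_CUBIC))
```

```text
red [589. 174.  52.]
green [ 484. -306.   38.]
redk [ 499. -219.   38.]
y [571. 253.  52.]
b [497. 226.  52.]
p1 [517. 155.  52.]
p2 [622. 104.  52.]
p3 [543.  80.  52.]
oil [ 754. -252.  100.]
loupe [ 394. -101.   40.]
red [591. 168.  52.]
green [ 485. -312.   38.]
```

Call:
arm_command([
  {"linear": [0.0307,-0.0298,0],"turn": 0},
  {"linear": [0.0307,-0.0298,0],"turn": 0},
  {"linear": [0.0307,-0.0298,0],"turn": 0},
  {"linear": [0.0307,-0.0298,0],"turn": 0},
  {"linear": [0.0307,-0.0298,0],"turn": 0},
  {"linear": [0.0307,-0.0298,0],"turn": 0},
  {"linear": [0.0307,-0.0298,0],"turn": 0},
  {"linear": [0.0307,-0.0298,0],"turn": 0},
  {"linear": [0.0307,-0.0298,0],"turn": 0},
  {"linear": [0.0307,-0.0298,0],"turn": 0},
], jaw=-1)

```text
t: 1.1
ee_pos: [396.3, -209.0, 241.6]
orientation: [-3.099, -0.512, 0.0]
ft_force: [0.3, -0.3, 0.7]
width: 11.3
grasp_force: 0.0
```

Call:
arm_command([
  {"linear": [0.0307,-0.0298,0],"turn": 0},
  {"linear": [0.0307,-0.0298,0],"turn": 0},
  {"linear": [0.0307,-0.0298,0],"turn": 0},
  {"linear": [0.0307,-0.0298,0],"turn": 0},
  {"linear": [0.0307,-0.0298,0],"turn": 0},
  {"linear": [0.0307,-0.0298,0],"turn": 0},
  {"linear": [0.0307,-0.0298,0],"turn": 0},
  {"linear": [0.0307,-0.0298,0],"turn": 0},
  {"linear": [0.02,-0.02,0],"turn": 0},
  {"linear": [0,0,0],"turn": 0},
])

```text
t: 2.1
ee_pos: [565.3, 122.3, 241.3]
orientation: [-3.098, -0.517, -0.001]
ft_force: [0.7, 0.2, -0.8]
width: 0.5
grasp_force: 0.0
```

Run:
```python
from h import *
snap("wrist","pics/w1.png")
o=ctrl.get_obs();print(o["t"],o["ee_pos"],o["orientation"],o["width"],o["ft_force"],o["qpos"])
```

```text
2.15 [564.24488467 120.69325731 241.08450753] [ 3.09871337e+00  5.16644714e-01 -1.31318701e-03] 0.5282552927434215 [ 0.65166166 -0.53811164  0.30371235] [ 1.90143737e-01  3.54244889e-01  1.73816069e+00 -9.63661014e-05
  1.05002545e+00  1.43056981e+00]
```

View pics/w1.png

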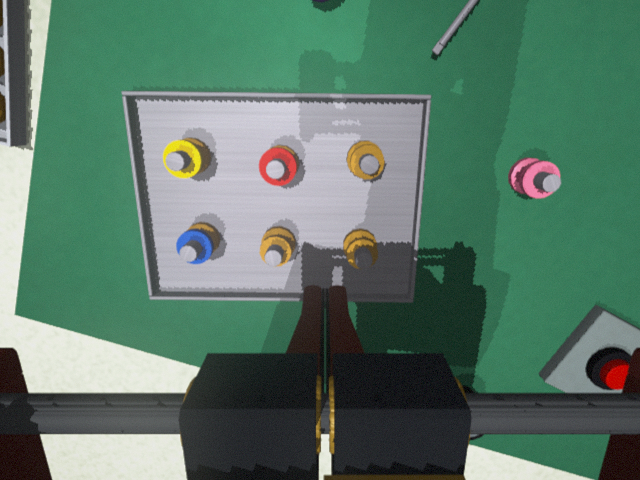

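The wrist view shows the red plunger top at about (276,170). The closed fingertips are near (326,290).

Run:
```python
from h import *
o=ctrl.get_obs();e=np.array(o["ee_pos"]);R=cv2.Rodrigues(np.array(o["orientation"],float))[0]
p=ray("pics/w1.png",276,170,52);print(p,(R.T@(p-e)).round(1))
```

```text
[588.79579925 174.28693817  52.        ] [ 40.8 -42.7 189.1]
```

Call:
arm_command([
  {"linear": [0.02,-0.021,0.0],"turn": 0},
  {"linear": [0.02,-0.021,0.01],"turn": 0},
  {"linear": [0,0,0.03],"turn": 0},
  {"linear": [0,0,0.03],"turn": 0},
  {"linear": [0,0,0.03],"turn": 0},
  {"linear": [0,0,0.03],"turn": 0},
  {"linear": [0,0,0.018],"turn": 0},
  {"linear": [0,0,0],"turn": 0},
  {"linear": [0,0,0],"turn": 0},
])

```text
t: 3.05
ee_pos: [588.3, 171.1, 93.9]
orientation: [3.1, 0.511, -0.001]
ft_force: [-0.1, 0.8, 0.7]
width: 0.6
grasp_force: 0.0
```

Run:
```python
from h import *
im=snap("wrist","pics/w2.png");snap("side","pics/s2.png");a=cv2.imread("pics/s2.png")[110:230,220:380];b=im["frame"][100:460,160:480]
cv2.imwrite("pics/c2.png",np.hstack([cv2.resize(a,(480,360),interpolation=cv2.INTER_CUBIC),b]))
o=ctrl.get_obs();print(o["t"],o["ee_pos"],o["ft_force"])
```

```text
3.15 [589.2872398  171.71699104  95.0454515 ] [-0.00367967 -0.76858547  0.51816169]
```

View pics/c2.png

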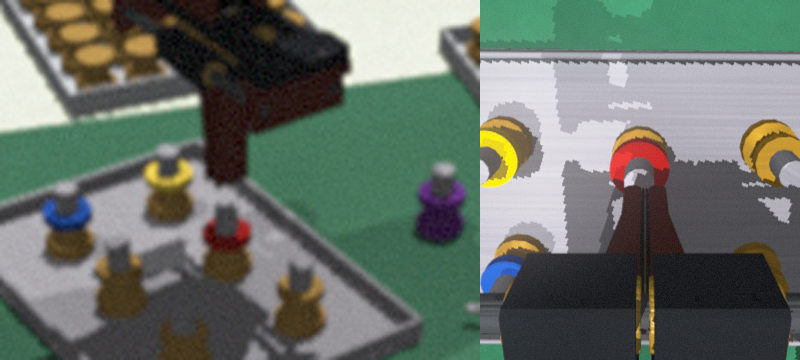

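The fingertips are above the red plunger in both views, about 24 mm clear. I'll lower in small steps and check the force.

Call:
arm_command([
  {"linear": [0,0,0.01],"turn": 0},
  {"linear": [0,0,0.008],"turn": 0},
  {"linear": [0,0,0.003],"turn": 0},
  {"linear": [0,0,0.003],"turn": 0},
  {"linear": [0,0,0.002],"turn": 0},
  {"linear": [0,0,0],"turn": 0},
])

```text
t: 3.75
ee_pos: [588.3, 172.0, 67.6]
orientation: [3.099, 0.513, -0.001]
ft_force: [-0.9, -0.5, 4.3]
width: 0.4
grasp_force: 1.9
```

Call:
arm_command([
  {"linear": [0,0,0.001],"turn": 0},
  {"linear": [0,0,0.001],"turn": 0},
  {"linear": [0,0,0],"turn": 0},
  {"linear": [0,0,0],"turn": 0},
])

```text
t: 4.15
ee_pos: [588.5, 172.1, 65.8]
orientation: [-3.099, -0.513, 0.0]
ft_force: [-3.1, 0.1, 5.6]
width: 0.5
grasp_force: 2.4
```

Run:
```python
from h import *
for i in range(3):
    im=snap("side","pics/s3.png"); o=ctrl.get_obs();print(o["t"],o["ee_pos"],o["ft_force"])
cv2.imwrite("pics/c3.png",cv2.resize(im["frame"][110:230,220:380],(640,480),interpolation=cv2.INTER_CUBIC))
```

```text
4.2 [588.56332275 172.06717395  65.79239827] [-1.96875817 -0.82435285  3.86844972]
4.25 [588.54672265 172.07598402  65.78187884] [-3.40982401 -0.49306309  4.30911142]
4.3 [588.54634458 172.07381474  65.76409149] [-2.3632168  -0.45291822  5.41740264]
```

View pics/c3.png

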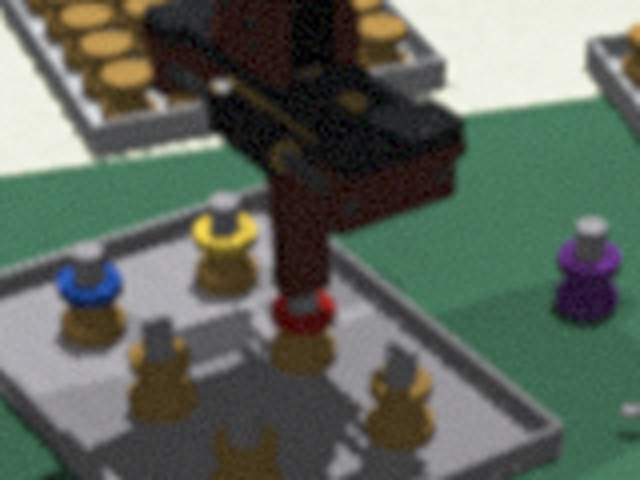

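The plunger is visibly down, about 5 to 6 mm. That fits both the ~5 N reading and the TCP height, so I'll release it and move to the console.

Call:
arm_command([
  {"linear": [0,0,-0.004],"turn": 0},
  {"linear": [0,0,-0.006],"turn": 0},
  {"linear": [0,0,-0.02],"turn": 0},
  {"linear": [0,0,-0.03],"turn": 0},
  {"linear": [0,0,-0.03],"turn": 0},
  {"linear": [0,0,-0.03],"turn": 0},
  {"linear": [0,0,0],"turn": 0},
  {"linear": [-0.0211,0.0351,0],"turn": 0},
  {"linear": [-0.0211,0.0351,0],"turn": 0},
  {"linear": [-0.0211,0.0351,0],"turn": 0},
])

```text
t: 5.3
ee_pos: [562.0, 51.0, 185.1]
orientation: [3.099, 0.514, -0.0]
ft_force: [0.7, -0.0, 0.3]
width: 0.7
grasp_force: 0.0
```

Call:
arm_command([
  {"linear": [-0.0211,0.0351,0],"turn": 0},
  {"linear": [-0.0211,0.0351,0],"turn": 0},
  {"linear": [-0.0211,0.0351,0],"turn": 0},
  {"linear": [-0.0211,0.0351,0],"turn": 0},
  {"linear": [-0.0211,0.0351,0],"turn": 0},
  {"linear": [-0.0211,0.0351,0],"turn": 0},
  {"linear": [-0.0211,0.0351,0],"turn": 0},
  {"linear": [-0.0211,0.0351,0],"turn": 0},
  {"linear": [0,0,0],"turn": 0},
  {"linear": [0,0,0],"turn": 0},
])

```text
t: 6.3
ee_pos: [492.6, -268.7, 185.0]
orientation: [-3.099, -0.509, 0.001]
ft_force: [0.6, 0.4, -0.5]
width: 0.7
grasp_force: 0.0
```

Run:
```python
from h import *
snap("wrist","pics/w4.png");snap("side","pics/s4.png")
a=cv2.imread("pics/s4.png");cv2.imwrite("pics/c4.png",np.hstack([cv2.resize(cv2.imread("pics/w4.png"),(480,360)),cv2.resize(a[110:230,220:326],(318,360))]))
o=ctrl.get_obs();print(o["t"],o["ee_pos"],o["ft_force"],o["qpos"])
```

```text
6.4 [ 493.02307439 -267.2731221   185.16149533] [-0.5560474  -0.18468161 -0.04871729] [-5.18104593e-01  4.03530962e-01  1.81524811e+00  2.84332880e-04
  9.23725304e-01  7.24281094e-01]
```

View pics/c4.png

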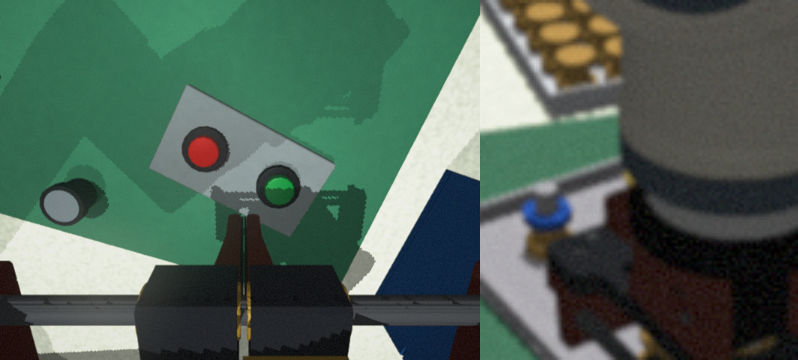

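The wrist view shows the green key centre at about (372,251) at full scale. The red valve is hidden behind the arm in the side view.

Run:
```python
from h import *
o=ctrl.get_obs();e=np.array(o["ee_pos"]);R=cv2.Rodrigues(np.array(o["orientation"],float))[0]
p=ray("pics/w4.png",372,251,38);print(p,(R.T@(p-e)).round(1),(R.T@(np.array([485,-308,38])-e)).round(1))
```

```text
[ 487.22378747 -307.99987927   38.        ] [-18.6  36.8 147.1] [-20.7  36.1 147.1]
```

Call:
arm_command([
  {"linear": [-0.019,0.036,0],"turn": 0},
  {"linear": [0,0,0.03],"turn": 0},
  {"linear": [0,0,0.03],"turn": 0},
  {"linear": [0,0,0.03],"turn": 0},
  {"linear": [0,0,0.02],"turn": 0},
  {"linear": [0,0,0.01],"turn": 0},
  {"linear": [0,0,0.005],"turn": 0},
  {"linear": [0,0,0.003],"turn": 0},
  {"linear": [0,0,0],"turn": 0},
])

```text
t: 7.3
ee_pos: [487.3, -308.3, 58.2]
orientation: [3.099, 0.513, 0.001]
ft_force: [0.3, 0.3, -0.2]
width: 0.6
grasp_force: 0.0
```

Call:
arm_command([
  {"linear": [0,0,0.002],"turn": 0},
  {"linear": [0,0,0.001],"turn": 0},
  {"linear": [0,0,0],"turn": 0},
  {"linear": [0,0,0],"turn": 0},
])

```text
t: 7.7
ee_pos: [487.4, -308.7, 55.3]
orientation: [3.098, 0.512, 0.002]
ft_force: [2.2, 0.2, 1.5]
width: 0.5
grasp_force: 1.3
```

Call:
arm_command([
  {"linear": [0,0,0.001],"turn": 0},
  {"linear": [0,0,0.001],"turn": 0},
  {"linear": [0,0,0.001],"turn": 0},
  {"linear": [0,0,0.001],"turn": 0},
  {"linear": [0,0,0],"turn": 0},
  {"linear": [0,0,0],"turn": 0},
])

```text
t: 8.3
ee_pos: [487.4, -308.7, 51.3]
orientation: [3.099, 0.512, 0.002]
ft_force: [2.4, 1.0, 9.1]
width: 0.5
grasp_force: 4.3
```

9 N at 5.7 mm of travel, against about 5 N needed, so the key is at its stop. I'll release it and check the scene.

Call:
arm_command([
  {"linear": [0,0,-0.004],"turn": 0},
  {"linear": [0,0,-0.006],"turn": 0},
  {"linear": [0,0,-0.03],"turn": 0},
  {"linear": [0,0,-0.03],"turn": 0},
  {"linear": [0,0,-0.03],"turn": 0},
  {"linear": [0,0,-0.03],"turn": 0},
  {"linear": [0,0,0],"turn": 0},
  {"linear": [0,0,0],"turn": 0},
  {"linear": [0,0,0],"turn": 0},
])

```text
t: 9.2
ee_pos: [485.5, -307.8, 179.3]
orientation: [-3.098, -0.512, 0.004]
ft_force: [-0.1, -0.0, -0.3]
width: 0.7
grasp_force: 0.0
```

Run:
```python
from h import *
a=snap("scene","pics/e1.png")["frame"];b=cv2.imread("pics/scene.png")
f=lambda i:cv2.resize(i[230:370,320:510],None,fx=2,fy=2,interpolation=cv2.INTER_CUBIC)
g=lambda i:cv2.resize(i[130:220,210:400],None,fx=2,fy=2,interpolation=cv2.INTER_CUBIC)
cv2.imwrite("pics/c5.png",np.vstack([np.hstack([f(b),f(a)]),np.hstack([g(b),g(a)])]))
o=ctrl.get_obs();print(o["t"],o["ee_pos"],o["ft_force"])
```

```text
9.25 [ 485.58075407 -307.73067316  179.08955851] [-0.07745933 -0.29253558 -0.48098987]
```

View pics/c5.png

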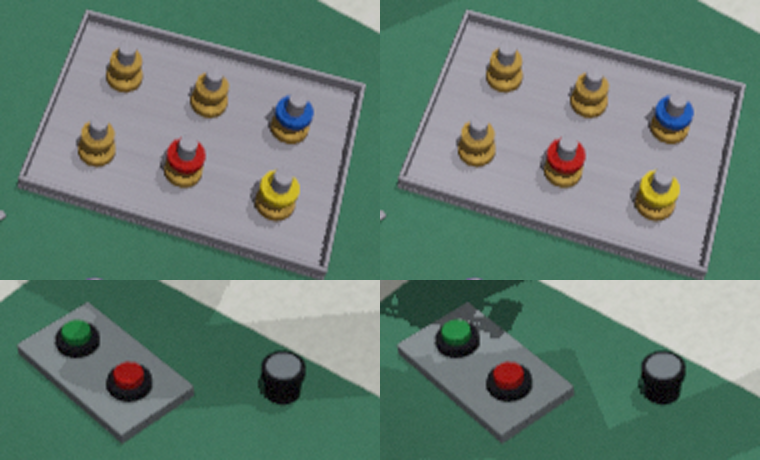

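Before (left) and after (right) match: the plunger and both keys are up, and the valves and loupe haven't moved.

```bash
python3 -c "
from h import *
print(ctrl.close_job())"
```

```text
the job is handed in; nothing more can be done
None
```

I pressed the red-collared valve's plunger about 5 mm and let it spring back, then pressed the green key fully down and released it, with nothing else visibly moved; the job is handed in, but no verdict came back.

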